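Re-pin the guard gate and hold it ajar

TASK

The small green guard gate on the bench needs its keeper looked at. First drop the loose brass hinge pin into the empty bore at the top of the gate's hinge until its collar sits on the bracket; then take the red handle of the sagging barrel bolt, lift the bolt over the bent lip of its keeper while drawing it back towards the hinge, and pull the gate about a hand's breadth (10 cm at its free edge) open against its closing spring. Finish while still holding the gate steady there, without letting go, and do not shift the other things on the bench.

Things in the scene. Friction and masses are not known exactly. Their poses are not given: they have to be found in the camera images.
- gate_frame: Fixed stand of the gate, bolted down: plywood sill 90 x 370 x 18 mm with two light wooden posts. Origin: centre of the sill's underside, on the bench. Its own x axis points away from the robot side (through the gate opening), y along the sill from the keeper post (y = -153 mm) to the hinge post (y = +160 mm, top 182 mm above the bench), z up. The gate's vertical hinge axis stands at x = -24, y = +130 mm. Gate, bolt and keeper turn with the stand.
- hinge_bore (a point): Centre of the mouth of the vertical through bore, 15.5 mm wide, in the dark steel bracket (34 x 34 x 30 mm) on the hinge post; on the hinge axis, 182 mm above the bench. The pin falls in until its collar rests on the bracket.
- hinge_pin: Loose brass hinge pin, about 80 g, upright. Origin: centre of its lower tip; z along the pin. Shank 12 mm thick and 40 mm long with a tapered tip, then a collar 24 mm wide (z = 40 to 45 mm), then a round grip 16 mm thick (z = 47 to 88 mm; pin 90 mm long in all). It starts standing in the wooden stand, its tip 5 mm above the bench. Fully home in the bore its tip is 40 mm below the bore's mouth (142 mm above the bench).
- pin_stand: Dark wooden block 60 x 60 x 35 mm, fixed to the bench, in whose 15.5 mm hole (30 mm deep) the pin starts. Origin: centre of its underside.
- gate: Green gate leaf of 0.7 kg with steel bars, on the hinge axis; its free edge is 254 mm from the axis, its top 150 mm above the bench. Origin: on the hinge axis at bench height; axes parallel to the stand's when shut, so the leaf runs along its own -y.
- gate_swing (a joint): Gate angle, rad: 0 shut, grows as the gate opens towards the robot (the free edge moves to the stand's -x, clockwise seen from above). A spring pulls it shut: 0.5 N m at 0, 0.7 N m at 0.4 rad. An opening of 10 cm at the free edge is 0.4 rad.
- bolt: Steel barrel bolt of about 0.22 kg on the front of the gate (rod 12 mm thick along the gate's y) with an upright red handle. Origin: on the rod axis under the handle, 58 mm below bolt_handle. Its nose, 58 to 70 mm from the handle towards the keeper, is turned down and hangs behind the keeper's lip. The bolt can only rise and fall and slide along the gate in its worn guides.
- bolt_handle (a point): Middle of the round red handle of the bolt (upright grip 18 mm thick, from 24 mm below to 20 mm above this point, then a 24 mm wide cap 13 mm tall). 194 mm above the bench when the bolt sags; the grip's lower end is 20 mm above the gate's top; below it the handle widens to 24 mm. Guide staples and keeper beside it reach 164 mm above the bench. At bolt_draw = 0 it is 9 mm nearer the robot than the hinge axis (stand x = -33 mm) and 220 mm from it along the gate.
- bolt_lift (a joint): Height of the bolt above its sagging rest, m: 0 to 0.018; it falls back by its own weight (2 N). Its nose clears the lip above 0.011.
- bolt_draw (a joint): How far the bolt is drawn from the keeper towards the hinge, m: 0 to 0.042, starts at 0 to 0.005; about 1 N of friction. With the bolt down the nose meets the lip near 0.009. The gate is free to open from about 0.028.
- keeper_lip (a point): Middle of the top edge of the keeper's bent-up lip, 128 mm above the bench, on the keeper post. The keeper is open at the top; its front flange keeps the gate shut until the bolt is drawn.
- screw_pot: White plastic pot, 61 mm wide, 74 mm tall; bystander. Origin: centre of its underside.
- tape_measure: Yellow tape measure 38 x 82 x 65 mm; bystander. Origin: centre of its underside.
- eraser_block: White block 48 x 75 x 18 mm lying flat; bystander. Origin: centre of its underside.
- spray_can: Red spray can, 53 mm wide, 162 mm tall; bystander. Origin: centre of its underside.
Mind the look-alikes: they are no part of the job. Several things have the shape of the hinge_pin; the one meant has the colours described above.

How it is judged:
By the outcome, as a careful person would: the job done as asked, in the order asked, and still so for the second after the job is handed in, while the arm keeps its last pose, push and grip.
It also fails if it takes over 51 s, if anything falls off the work surface, if the arm or the gripper's body presses on something with over 40 N, if the wrist force passes 120 N, or if a joint passes its speed limit or range.

ROBOT

A 6-joint arm with a two-finger parallel gripper is mounted at the origin on a cart in front of the work surface, level with it; the furniture and walls round the work are solid. World frame = base frame: x ahead of the robot, y to its left, z up, the work surface at z = 0. Lengths are in mm, angles in rad, forces in N, time in s.
With the tool pointing down it reaches from about 400 to 825 mm from the base axis. Payload 7 kg.
Tool frame: the origin (TCP) lies at the centre of the arm's flange, where the gripper is bolted on; the fingertips stand 173 mm ahead of it and the grasp point (between the pads) lies 155 mm ahead of it; z points along the fingers, y is the line along which they close (so a half turn about z gives the same grasp; the last joint's range is limited). The gripper opens to 85 mm and grips with 20 to 120 N. Pads are 22 mm wide; open, the fingers measure 114 mm over their backs; the gripper's body (76 mm by 85 mm) begins 54 mm behind the grasp point. The pads swing forward as they close: fully open they stand 13 mm farther back than shut.
Start: joints at [-1.046, 0.359, 0.012, 0, -1.224, -0.288], TCP at [158.325, -656.147, 404.702] pointing down, gripper open.
Joint ranges: [-3.07, 3.07], [-1.43, 2.12], [-1.02, 1.25], [-3.03, 1.67], [-3.05, -0], [-3.03, 3.03]. Speed limits (rad/s): [2.39, 2.39, 3.01, 3.14, 3.14, 3.14].

INTERFACE

Orientations are given as a 3x3 rotation matrix whose columns are the frame's x, y, z axes.
In Python, from cell import arm, cams, workorder gives the robot as it stands.
- The arm moves only by the tool carry_out, never from a script. Its argument "rows" is text: rows parted by semicolons, each of 7 numbers parted by spaces: the opening in per cent of the stroke, from 0 (shut) to 100 (fully open), then the shift along the tool's x, y, z in m, then the turn, a rotation vector about the tool's x, y, z in degrees. A call has 1 to 12 rows; each row is the pose to reach, as a shift and turn from the pose commanded when the call began, along the tool's axes at that moment; what a row does not reach only later rows make up. A row lasts 1/10 s, in which the tool goes at most 50 mm and 8.59 degrees, less where a joint would pass 70% of its speed; a pose out of reach is approached as far as the arm can. A call with a gripper value outside its range is refused whole. The fingers move at their own pace and stop on an object; "grip_force" is the grip in N (left out, the last holds). Time passes only in rows, so rows that repeat a pose let the fingers close. It gives the time, the measured TCP pose, the force, the opening and the grip force at its end, in the units of the state.
- arm.get_obs(): the state, without advancing time (a new reading comes with each control period).
- cams.grab_frame(name): name is "side" or "top" or "wrist"; returns a dict with "pixels" (400x640x3 uint8, red, green, blue), "fx", "fy", "cx", "cy" (pixels), "rvec" (rotation vector, rad) and "tvec" (3), from world to camera coordinates, as OpenCV has them; the wrist camera has in their place "tool_from_camera" (4x4, takes a point from camera to tool coordinates, whose origin is the TCP and whose axes are the flange's). Camera axes: x right, y down, z forward; pixel columns grow to the right and rows downward; lengths in mm; the calibration is good to about 2 mm. The wrist camera is an equidistant fisheye: a pixel r from the principal point sees the ray r / f radians off the axis. A picture is of the moment at which its call begins: read the wrist's pose just before it. There is no depth.
- workorder.job_done(): hands the job in; it is judged then, once.
Trained networks look in a picture, given as the dict that the camera call returned (one of the last four; its "shot" number tells which), for a name from the list of things; names that differ only in an ending like _2 or _b are one class to them, and where a whole thing is asked for, a point or a joint stands for the part that bears it (a point fixed in the world has none). Each returns a list of dicts, best first, with "score" (0 to 1); they miss things now and then, are a little off and sometimes report something else, mostly with a low value. They report only what shows in the picture. A call takes as long as a camera call. They do not tell look-alikes from the thing itself.
- cams.silhouettes(name, picture): "pixels" (400x640 bool, what is visible of it) and "pixel" ([row, column] in pixels, amid what is visible of it).
The state is a dict: "clock": time; "joint_positions": joint angles; "qvel": joint speeds; "effort": joint torques, N m; "tcp_pos": TCP position; "eef_rot": TCP orientation; "contact_force": force on the tool from outside, world axes, zero at the start; "ft_torque": the same for the moment, N m; "gripper_width": finger opening in mm; "grip_force": force on a finger pad.
Only numpy, scipy, OpenCV 4.12 (cv2) and the standard library are available. Lean on these libraries where they do the work, as an engineer would, in place of code of your own. Each camera call takes 0.05 s, during which the arm holds its last target. There are 200 camera calls.

## Working session

There is one attempt and no reset: what is moved stays moved. The work goes in short steps, Python scripts to look and compute and a tool call to move; the robot and the scene stay as the last step left them, time stands still between calls to the robot, and variables do not carry over. Pictures are saved under pics/ and viewed, at most 10 in all, crops included, and the job is handed in when it is done.

Besides the shell and the picture viewer there is one more tool, called after "Emit:" by a JSON object that holds its "name" and its "arguments". carry_out: Moves the arm, as the interface text tells. Its arguments: {"type":"object","properties":{"rows":{"type":"string"},"grip_force":{"type":"number"}},"required":["rows"]}

```bash
mkdir -p pics; ls
cat > h.py <<'E'
import numpy as np, cv2, json
from cell import arm, cams, workorder
def ray(f,px):
    "world ray (origin, dir) for pixel [row,col] of a fixed camera"
    R=cv2.Rodrigues(np.array(f["rvec"],float))[0]; t=np.array(f["tvec"],float).ravel()
    d=R.T@np.array([(px[1]-f["cx"])/f["fx"],(px[0]-f["cy"])/f["fy"],1.])
    return -R.T@t, d/np.linalg.norm(d)
def atz(f,px,z):
    o,d=ray(f,px); return o+d*(z-o[2])/d[2]
def proj(f,P):
    R=cv2.Rodrigues(np.array(f["rvec"],float))[0]; t=np.array(f["tvec"],float).ravel()
    c=R@np.array(P,float)+t; return [c[1]/c[2]*f["fy"]+f["cy"], c[0]/c[2]*f["fx"]+f["cx"]]
def tri(r1,r2):
    A=np.zeros((3,3));b=np.zeros(3);ps=[]
    for o,d in (r1,r2):
        M=np.eye(3)-np.outer(d,d);A+=M;b+=M@o
    p=np.linalg.solve(A,b)
    return p,[np.linalg.norm(np.cross(p-o,d)) for o,d in (r1,r2)]
def save(n,px): cv2.imwrite("pics/"+n,cv2.cvtColor(px,cv2.COLOR_RGB2BGR))
def wray(f,o,px):
    T=np.array(f["tool_from_camera"],float); R=np.array(o["eef_rot"]);p=np.array(o["tcp_pos"])
    x=(px[1]-f["cx"]);y=(px[0]-f["cy"]);r=np.hypot(x,y);th=r/f["fx"]
    d=np.array([np.sin(th)*x/r,np.sin(th)*y/r,np.cos(th)]) if r>0 else np.array([0,0,1.])
    return R@T[:3,3]+p, R@T[:3,:3]@d
def wproj(f,o,P):
    T=np.array(f["tool_from_camera"],float); R=np.array(o["eef_rot"]);p=np.array(o["tcp_pos"])
    q=R.T@(np.array(P,float)-p); c=T[:3,:3].T@(q-T[:3,3])
    th=np.arctan2(np.hypot(c[0],c[1]),c[2]);k=f["fx"]*th/np.hypot(c[0],c[1])
    return [c[1]*k+f["cy"],c[0]*k+f["cx"]]
E
python3 - <<'E'
from h import *
o=arm.get_obs(); print(o["clock"],np.round(o["eef_rot"],3).tolist(),o["gripper_width"])
F={}
for c in("top","side"):
    f=cams.grab_frame(c);F[c]=f;save(c+"1.png",f["pixels"])
    o_,d=ray(f,(200,320));print(c,o_.round(),d.round(2))
    for n in("hinge_pin","gate_frame","bolt_handle","pin_stand","hinge_bore","screw_pot","tape_measure","eraser_block","spray_can"):
        try:
            for s in cams.silhouettes(n,f)[:5]:
                ys,xs=np.nonzero(s["pixels"]);print(c,n,round(s["score"],2),np.round(s["pixel"]),ys.min(),ys.max(),xs.min(),xs.max())
        except Exception as e: print(n,e)
E
```

```text
pics
0.0 [[-0.972, -0.234, -0.001], [-0.234, 0.972, 0.002], [0.0, 0.002, -1.0]] 85.26552967882633
top [ 365.  -10. 1554.] [ 0.14  0.01 -0.99]
top gate_frame 0.67 [187. 311.] 167 205 257 364
top gate_frame 0.64 [197. 335.] 186 198 300 355
top gate_frame 0.19 [208. 215.] 201 215 202 223
top bolt_handle 0.56 [194. 337.] 188 197 302 354
top pin_stand 0.65 [240. 258.] 228 247 245 266
top pin_stand 0.63 [186. 311.] 167 205 258 362
top hinge_bore 0.56 [185. 313.] 167 204 258 362
top hinge_bore 0.38 [191. 334.] 188 198 301 355
top screw_pot 0.74 [243. 394.] 238 255 384 402
top tape_measure 0.51 [220. 429.] 210 228 418 436
top eraser_block 0.73 [208. 213.] 200 215 202 223
top spray_can 0.82 [175. 426.] 163 184 410 434
side [ -6. 920. 897.] [ 0.43 -0.69 -0.58]
side hinge_pin 0.69 [262. 300.] 252 275 298 305
side hinge_pin 0.51 [277. 324.] 268 286 317 324
side gate_frame 0.98 [217. 298.] 164 268 252 345
side bolt_handle 0.73 [177. 385.] 163 184 380 393
side bolt_handle 0.5 [187. 322.] 164 207 300 336
side pin_stand 0.67 [290. 324.] 278 302 309 332
side hinge_bore 0.66 [221. 295.] 164 269 252 345
side screw_pot 0.6 [195. 398.] 183 209 391 407
side tape_measure 0.76 [174. 386.] 164 184 380 393
side spray_can 0.51 [182. 326.] 164 206 302 331
```

Run:
```python
import cv2,numpy as np
a=cv2.imread("pics/top1.png")[145:265,190:450];b=cv2.imread("pics/side1.png")[145:315,230:420]
a=cv2.resize(a,None,fx=3,fy=3,interpolation=3)[:, :780]
cv2.imwrite("pics/a.png",a)
cv2.imwrite("pics/b.png",cv2.resize(b,None,fx=3.5,fy=3.5,interpolation=3)[:595])
```

```text
(no output)
```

View pics/a.png

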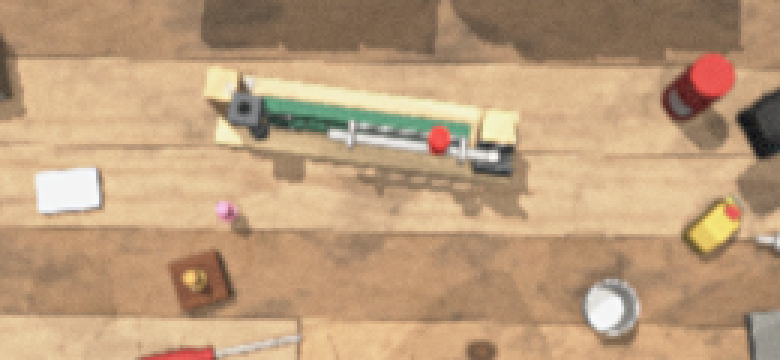

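View pics/b.png

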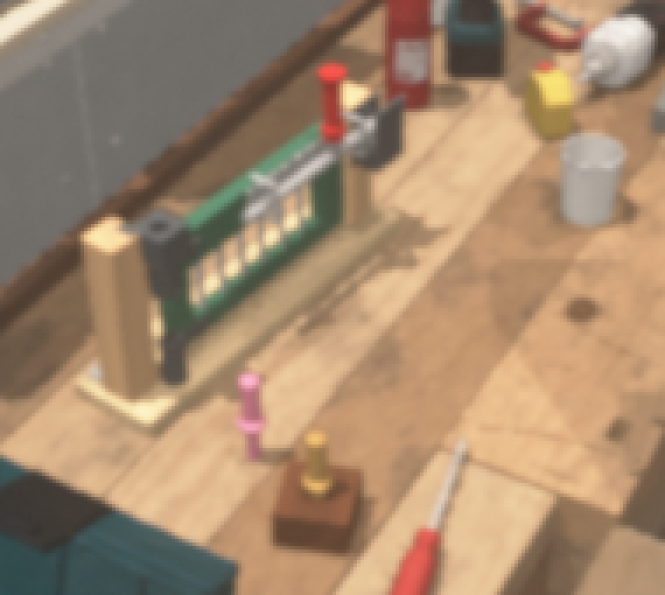

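The pictures show two pin-shaped things: the pink pin lying in top px (row 215, col 265) / side (262,300), and the brass one in its dark wooden stand at top (238,255) / side (277,324). I choose the brass one, by its colour and its stand. The red handle is at top (192,336), and the empty bore in the dark bracket at top (180,271).

Run:
```python
from h import *
F={c:cams.grab_frame(c) for c in("top","side")}
t,s=F["top"],F["side"]; print(t["fx"],s["fx"])
for n,pt,ps,z in (("pin top",(237.7,255.3),(268.5,320.6),95),("stand hole",(240,258),None,35),("cap",(191.7,336.3),(165,325.1),227),("bore",(180.3,271.3),(209,276.3),182)):
    print(n,atz(t,pt,z).round(1),atz(s,ps,z).round(1) if ps else "", tri(ray(t,pt),ray(s,ps))[0].round(1) if ps else "")
# colour refine: red cap, in top
for nm,f in F.items():
    hsv=cv2.cvtColor(f["pixels"],cv2.COLOR_RGB2HSV)
    red=((hsv[...,0]<6)|(hsv[...,0]>174))&(hsv[...,1]>170)&(hsv[...,2]>120)
    n,l,st,ce=cv2.connectedComponentsWithStats(red.astype(np.uint8))
    for i in range(1,n):
        if st[i,4]>8: print(nm,"red",st[i],ce[i].round(1))
```

```text
418.6436456234602 426.69123580076797
pin top [428.2 222.1  95. ] [427.8 227.2  95. ] [429.2 223.3  90.8]
stand hole [422.6 221.6  35. ]  
cap [573.9 -53.5 227. ] [573.4 -49.8 227. ] [574.8 -53.3 224.7]
bore [616. 162. 182.] [610.6 160.4 182. ] [613.7 160.7 181.6]
top red [333 188   7   8  28] [335.8 191.8]
side red [322 164   6   5  23] [324.4 165.8]
side red [323 180   4   4  12] [324.5 181.5]
```

Emit:
{"name": "carry_out", "arguments": {"rows": "100 -0.44 0.363 0 0 0 21.8;100 -0.44 0.363 0 0 0 21.8;100 -0.44 0.363 0 0 0 21.8;100 -0.44 0.363 0 0 0 21.8;100 -0.44 0.363 0 0 0 21.8;100 -0.44 0.363 0 0 0 21.8;100 -0.44 0.363 0 0 0 21.8;100 -0.44 0.363 0 0 0 21.8;100 -0.44 0.363 0 0 0 21.8;100 -0.44 0.363 0 0 0 21.8;100 -0.44 0.363 0 0 0 21.8;100 -0.44 0.363 0 0 0 21.8", "grip_force": 60}}

```text
clock: 2.3
tcp_pos: [502.7, -197.2, 405.0]
eef_rot: [[-0.99, 0.141, 0.001], [0.141, 0.99, 0.0], [-0.001, 0.0, -1.0]]
contact_force: [-0.4, -0.5, -0.2]
gripper_width: 85.1
grip_force: 0.0
```

Emit:
{"name": "carry_out", "arguments": {"rows": "100 0.133 0.405 0.04 0 0 0;100 0.133 0.405 0.04 0 0 0;100 0.133 0.405 0.04 0 0 0;100 0.133 0.405 0.04 0 0 0;100 0.133 0.405 0.04 0 0 0;100 0.133 0.405 0.04 0 0 0;100 0.133 0.405 0.04 0 0 0;100 0.133 0.405 0.04 0 0 0;100 0.133 0.405 0.04 0 0 0;100 0.133 0.405 0.04 0 0 0;100 0.133 0.405 0.04 0 0 0;100 0.133 0.405 0.04 0 0 0"}}

```text
clock: 3.5
tcp_pos: [427.3, 219.2, 364.8]
eef_rot: [[-0.99, 0.144, -0.0], [0.144, 0.99, -0.0], [0.0, -0.0, -1.0]]
contact_force: [-0.1, -1.2, 0.2]
gripper_width: 85.2
grip_force: 0.0
```

Run:
```python
from h import *
o=arm.get_obs();f=cams.grab_frame("wrist");save("w1.png",f["pixels"])
print(o["clock"],np.round(o["tcp_pos"],1),f["fx"],np.round(f["tool_from_camera"],2).tolist())
for n,P in(("pintop",(428,223,95)),("bore",(614,161,182)),("cap",(574,-53,227)),("pink",(488,205,90))): print(n,np.round(wproj(f,o,P)))
for n in("hinge_pin","pin_stand","gate_frame","bolt_handle"):
    for s in cams.silhouettes(n,f)[:4]:
        ys,xs=np.nonzero(s["pixels"]);print(n,round(s["score"],2),np.round(s["pixel"]),ys.min(),ys.max(),xs.min(),xs.max())
```

```text
3.5 [427.3 219.2 364.8] 309.70691628693146 [[0.0, -0.95, -0.32, 81.41], [1.0, 0.0, -0.0, 0.14], [0.0, -0.32, 0.95, 29.32], [0.0, 0.0, 0.0, 1.0]]
pintop [202. 328.]
bore [429. 290.]
cap [416.  77.]
pink [265. 317.]
hinge_pin 0.91 [194. 334.] 175 210 323 347
hinge_pin 0.72 [261. 315.] 242 291 303 324
pin_stand 0.93 [171. 332.] 139 219 295 372
gate_frame 0.66 [334. 238.] 290 399 52 342
bolt_handle 0.83 [375. 172.] 348 385 79 202
```

View pics/w1.png

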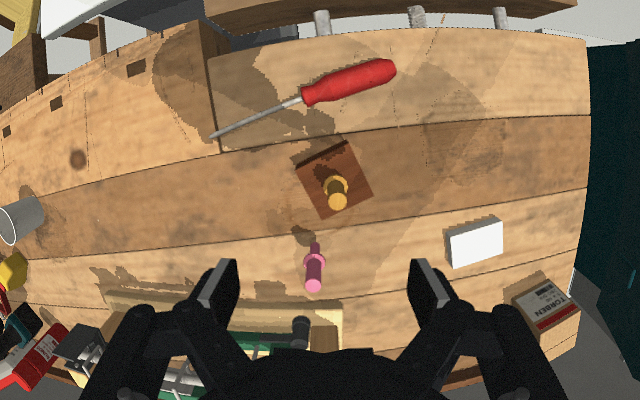

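Run:
```python
from h import *
im=cv2.imread("pics/w1.png")[130:230,280:400]
cv2.imwrite("pics/w1c.png",cv2.resize(im,None,fx=5,fy=5,interpolation=cv2.INTER_CUBIC))
o=arm.get_obs();f=cams.grab_frame("wrist")
for px in((201,338),(201,337),(180,336)):
  for z in (95,50):
    a,d=wray(f,o,px);print(px,z,(a+d*(z-a[2])/d[2]).round(1))
```

```text
(201, 338) 95 [428.6 231.5  95. ]
(201, 338) 50 [443.8 231.5  50. ]
(201, 337) 95 [428.5 230.6  95. ]
(201, 337) 50 [443.7 230.6  50. ]
(180, 336) 95 [410.7 232.2  95. ]
(180, 336) 50 [422.6 232.4  50. ]
```

View pics/w1c.png

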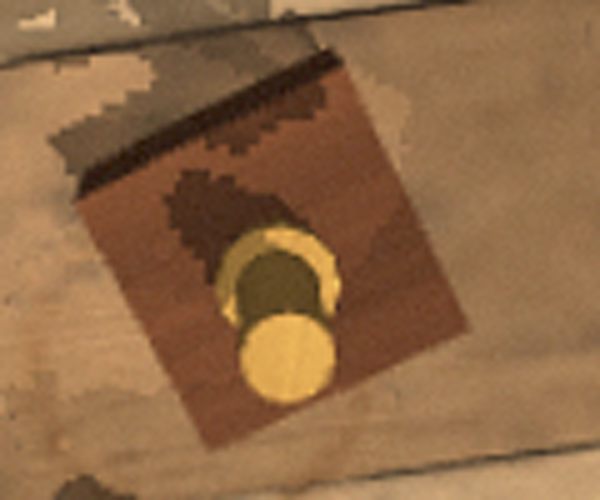

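```bash
cat >> h.py <<'E'
def brass(f):
    hsv=cv2.cvtColor(f["pixels"],cv2.COLOR_RGB2HSV)
    return (hsv[...,0]>15)&(hsv[...,0]<30)&(hsv[...,1]>140)&(hsv[...,2]>170)
E
python3 - <<'E'
from h import *
o=arm.get_obs();f=cams.grab_frame("wrist");print(np.round(o["tcp_pos"],1),np.abs(o["qvel"]).max())
m=brass(f).astype(np.uint8);m[:150]=0;m[230:]=0;m[:,:290]=0;m[:,390:]=0
ys,xs=np.nonzero(m);print(ys.min(),ys.max(),xs.min(),xs.max())
b=m[ys.max()-17:ys.max()+1];yy,xx=np.nonzero(b);px=(ys.max()-8.5,(xx.min()+xx.max())/2);print(px)
a,d=wray(f,o,px);p=a+d*(95-a[2])/d[2];print(p.round(1))
g=np.array(o["tcp_pos"])+155*np.array(o["eef_rot"])[:,2]
print("tool shift",(np.array(o["eef_rot"]).T@(np.array([p[0],p[1],75])-g)).round(1))
E
```

```text
[427.4 219.2 364.9] 0.0032939144815844748
175 209 323 347
(np.float64(200.5), np.float64(335.5))
[427.8 229.6  95. ]
tool shift [  1.2  10.3 134.9]
```

Emit:
{"name": "carry_out", "arguments": {"rows": "100 0 0.011 0.04 0 0 0;100 0 0.011 0.08 0 0 0;100 0 0.011 0.08 0 0 0;100 0 0.011 0.08 0 0 0"}}

```text
clock: 4.25
tcp_pos: [429.1, 230.6, 285.1]
eef_rot: [[-0.99, 0.143, -0.001], [0.143, 0.99, -0.002], [0.0, -0.002, -1.0]]
contact_force: [0.1, 0.0, -0.1]
gripper_width: 86.0
grip_force: 0.0
```

Run:
```python
from h import *
o=arm.get_obs();f=cams.grab_frame("wrist");save("w2.png",f["pixels"]);print(np.round(o["tcp_pos"],1),np.abs(o["qvel"]).max())
for y in(226,229,232): print(y,np.round(wproj(f,o,(428.5,y,95)),1))
c=f["pixels"][150:350,200:440];save("w2c.png",cv2.resize(c,None,fx=3,fy=3,interpolation=cv2.INTER_CUBIC))
```

```text
[429.1 230.6 285.1] 0.03458673444662031
226 [246.2 315.4]
229 [245.6 320.5]
232 [244.9 325.6]
```

View pics/w2c.png

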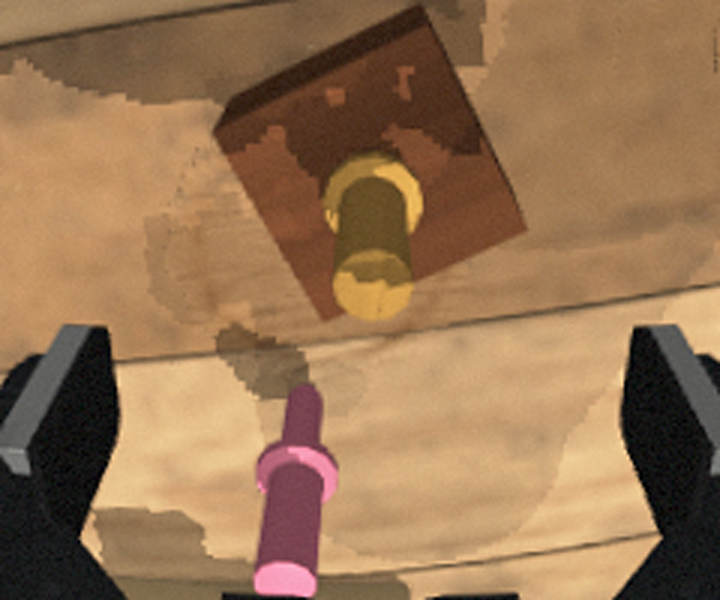

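Emit:
{"name": "carry_out", "arguments": {"rows": "100 0.001 0 0.03 0 0 0;100 0.001 0 0.055 0 0 0;100 0.001 0 0.055 0 0 0;100 0.001 0 0.055 0 0 0;0 0.001 0 0.055 0 0 0;0 0.001 0 0.055 0 0 0;0 0.001 0 0.055 0 0 0;0 0.001 0 0.055 0 0 0;0 0.001 0 0.055 0 0 0;0 0.001 0 0.055 0 0 0;0 0.001 0 0.055 0 0 0"}}

```text
clock: 5.4
tcp_pos: [428.0, 230.9, 230.1]
eef_rot: [[-0.99, 0.143, 0.0], [0.143, 0.99, 0.0], [-0.0, 0.0, -1.0]]
contact_force: [-1.6, -1.2, 6.0]
gripper_width: 14.5
grip_force: 58.4
```

Emit:
{"name": "carry_out", "arguments": {"rows": "0 0 0 -0.04 0 0 0;0 0 0 -0.08 0 0 0;0 0 0 -0.12 0 0 0;0 0 0 -0.16 0 0 0;0 0 0 -0.2 0 0 0;0 -0.045 -0.015 -0.21 0 0 0;0 -0.09 -0.03 -0.21 0 0 0;0 -0.14 -0.046 -0.21 0 0 0;0 -0.14 -0.046 -0.21 0 0 0;0 -0.14 -0.046 -0.21 0 0 0"}}

```text
clock: 6.4
tcp_pos: [560.7, 164.4, 438.2]
eef_rot: [[-0.989, 0.146, -0.002], [0.146, 0.989, -0.001], [0.002, -0.002, -1.0]]
contact_force: [-0.1, -0.5, -0.8]
gripper_width: 14.5
grip_force: 59.2
```

Run:
```python
from h import *
o=arm.get_obs();f=cams.grab_frame("wrist");save("w3.png",f["pixels"]);print(np.round(o["tcp_pos"],1),np.abs(o["qvel"]).max(),o["gripper_width"])
for n,P in(("bore",(613.7,160.7,182)),("tip",np.array(o["tcp_pos"])-[0,0,225]),("cap",(574,-53,227))): print(n,np.round(wproj(f,o,P),1))
for n in("hinge_pin","bolt_handle","hinge_bore"):
    for s in cams.silhouettes(n,f)[:4]:
        ys,xs=np.nonzero(s["pixels"]);print(n,round(s["score"],2),np.round(s["pixel"]),ys.min(),ys.max(),xs.min(),xs.max())
```

```text
[560.7 164.4 438.2] 0.03651575469357079 14.513403426515728
bore [267.1 328.2]
tip [223.6 323.4]
cap [271.1  83.5]
hinge_pin 0.88 [276. 321.] 220 318 304 342
hinge_pin 0.65 [122. 349.] 115 134 335 355
hinge_pin 0.53 [240. 121.] 226 284 78 236
bolt_handle 0.62 [239. 122.] 224 284 78 237
hinge_bore 0.71 [238. 122.] 225 284 78 237
hinge_bore 0.57 [227. 224.] 185 296 66 386
```

View pics/w3.png

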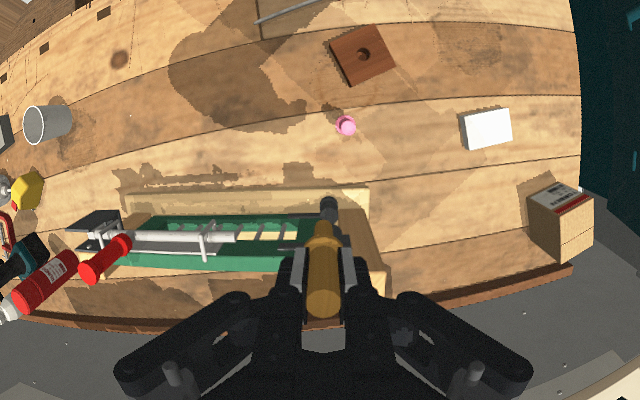

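Emit:
{"name": "carry_out", "arguments": {"rows": "0 -0.03 -0.03 0 0 0 0;0 -0.053 -0.056 0 0 0 0;0 -0.053 -0.056 0 0 0 0;0 -0.053 -0.056 0 0 0 0;0 -0.053 -0.056 0 0 0 0"}}

```text
clock: 7.1
tcp_pos: [603.5, 103.1, 440.1]
eef_rot: [[-0.99, 0.142, 0.0], [0.142, 0.99, 0.0], [-0.0, 0.001, -1.0]]
contact_force: [-0.3, -0.0, 0.4]
gripper_width: 14.5
grip_force: 59.2
```

Run:
```python
from h import *
o=arm.get_obs();f=cams.grab_frame("wrist");print(np.round(o["tcp_pos"],1),np.round(o["eef_rot"],4).tolist(),np.abs(o["qvel"]).max(),o["gripper_width"])
for n,P in(("bore",(613.7,160.7,182)),("tip",np.array(o["tcp_pos"])-[0,0,225]),("cap",(574,-53,227))): print(n,np.round(wproj(f,o,P),1))
im=f["pixels"];save("w4.png",im)
a=cv2.resize(im[150:250,340:460],None,fx=5,fy=5,interpolation=2);b=cv2.resize(im[130:280,150:340],None,fx=1.05,fy=1.05)
b=cv2.copyMakeBorder(b,0,500-b.shape[0],0,0,cv2.BORDER_CONSTANT);print(b.shape)
save("w4c.png",np.hstack([a,b]))
```

```text
[603.5 103.1 440.1] [[-0.9898, 0.1422, 0.0004], [0.1422, 0.9898, 0.0005], [-0.0003, 0.0005, -1.0]] 0.006053420041032693 14.514755597355109
bore [208.7 395.8]
tip [222.8 322.7]
cap [216.9 113.6]
(500, 200, 3)
```

View pics/w4c.png

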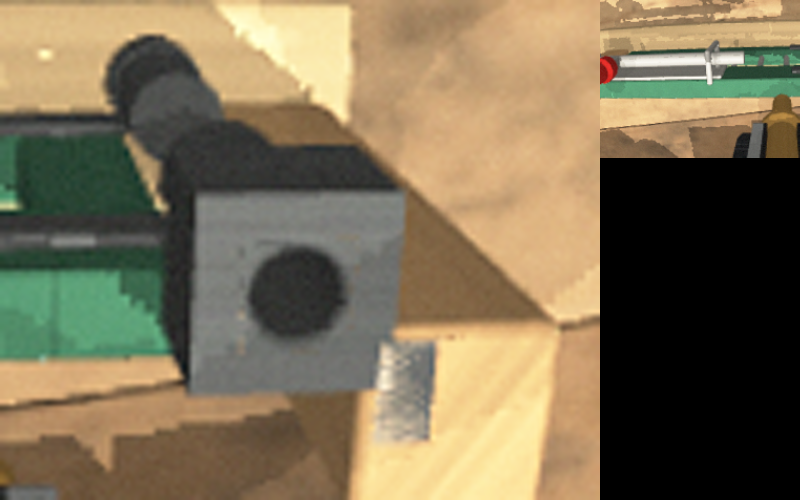

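Run:
```python
from h import *
o=arm.get_obs();f=cams.grab_frame("wrist")
R=np.array(o["eef_rot"]);p=np.array(o["tcp_pos"])
for px in((208.1,399.3),(188,380),(188,420),(227.5,419)):
    a,d=wray(f,o,px);q=a+d*(182-a[2])/d[2];print(px,q.round(1),(R.T@(q-p)).round(1))
hsv=cv2.cvtColor(f["pixels"],cv2.COLOR_RGB2HSV)
m=(hsv[...,0]>12)&(hsv[...,0]<30)&(hsv[...,1]>150)
for r in range(216,262,4):
    xs=np.nonzero(m[r,300:345])[0]+300; print(r,(xs.min(),xs.max()) if len(xs) else None)
print(wproj(f,o,p-[0,0,225]),wproj(f,o,p-[0,0,185]),wproj(f,o,p-[0,0,140]))
```

```text
(208.1, 399.3) [613.6 163.7 182. ] [ -1.3  61.2 258.1]
(188, 380) [594.7 149.4 182. ] [ 15.4  44.4 258.1]
(188, 420) [599.1 181.8 182. ] [ 15.6  77.1 258.1]
(227.5, 419) [633.3 179.8 182. ] [-18.5  79.9 258.1]
216 None
220 (np.int64(322), np.int64(322))
224 (np.int64(317), np.int64(329))
228 (np.int64(315), np.int64(331))
232 (np.int64(315), np.int64(331))
236 (np.int64(314), np.int64(332))
240 (np.int64(309), np.int64(337))
244 (np.int64(305), np.int64(341))
248 (np.int64(310), np.int64(337))
252 (np.int64(310), np.int64(336))
256 (np.int64(309), np.int64(336))
260 (np.int64(309), np.int64(336))
[np.float64(222.78690324535359), np.float64(322.7406886754774)] [np.float64(249.9150959012868), np.float64(322.69158705658265)] [np.float64(297.11822964866525), np.float64(322.6082519514381)]
```

Emit:
{"name": "carry_out", "arguments": {"rows": "0 -0.0013 0.03 0 0 0 0;0 -0.0013 0.0614 0 0 0 0;0 -0.0013 0.0614 0 0 0 0;0 -0.0013 0.0614 0 0 0 0;0 -0.0013 0.0614 0.015 0 0 0;0 -0.0013 0.0614 0.028 0 0 0;0 -0.0013 0.0614 0.028 0 0 0;0 -0.0013 0.0614 0.032 0 0 0;0 -0.0013 0.0614 0.036 0 0 0;0 -0.0013 0.0614 0.04 0 0 0;0 -0.0013 0.0614 0.04 0 0 0"}}

```text
clock: 8.3
tcp_pos: [614.2, 162.7, 399.2]
eef_rot: [[-0.99, 0.143, -0.001], [0.143, 0.99, -0.0], [0.001, -0.0, -1.0]]
contact_force: [-0.7, -0.7, -1.3]
gripper_width: 14.6
grip_force: 59.2
```

Emit:
{"name": "carry_out", "arguments": {"rows": "0 0 0 0.006 0 0 0;0 0 0 0.012 0 0 0;0 0 0 0.018 0 0 0;0 0 0 0.024 0 0 0;0 0 0 0.028 0 0 0;0 0 0 0.028 0 0 0"}}

```text
clock: 8.9
tcp_pos: [614.2, 162.8, 370.8]
eef_rot: [[-0.99, 0.143, -0.001], [0.143, 0.99, -0.001], [0.001, -0.001, -1.0]]
contact_force: [0.4, -0.7, -1.4]
gripper_width: 14.8
grip_force: 59.2
```

Emit:
{"name": "carry_out", "arguments": {"rows": "0 0 0 0.002 0 0 0;0 0 0 0.0035 0 0 0;0 0 0 0.0045 0 0 0;0 0 0 0.0045 0 0 0"}}

```text
clock: 9.3
tcp_pos: [614.3, 162.9, 367.3]
eef_rot: [[-0.99, 0.143, 0.0], [0.143, 0.99, 0.0], [-0.0, 0.0, -1.0]]
contact_force: [-0.1, 0.3, 0.2]
gripper_width: 14.5
grip_force: 59.4
```

Emit:
{"name": "carry_out", "arguments": {"rows": "60 0 0 0.0045 0 0 0;60 0 0 0.0045 0 0 0;60 0 0 0.0045 0 0 0;60 0 0 0.0045 0 0 0;60 0 0 0.0045 0 0 0;60 0 0 -0.03 0 0 0;60 0 0 -0.07 0 0 0;60 0 0 -0.07 0 0 0;60 0 0.0 -0.07 0 0 0;60 0.02 -0.03 -0.07 0 0 0;60 0.04 -0.06 -0.07 0 0 0;60 0.04 -0.06 -0.07 0 0 0"}}

```text
clock: 10.5
tcp_pos: [563.6, 106.8, 436.6]
eef_rot: [[-0.99, 0.144, -0.002], [0.144, 0.99, -0.0], [0.002, -0.001, -1.0]]
contact_force: [0.7, 0.3, 0.8]
gripper_width: 51.4
grip_force: 0.0
```

Run:
```python
from h import *
o=arm.get_obs();f=cams.grab_frame("wrist");s=cams.grab_frame("side");print(np.round(o["tcp_pos"],1),np.round(o["eef_rot"],4).tolist(),np.abs(o["qvel"]).max(),o["gripper_width"])
for n,P in(("bore",(614,163,187)),("pintop",(614,163,232)),("cap",(574,-51,227))): print(n,np.round(wproj(f,o,P),1),np.round(proj(s,P),1))
im=f["pixels"];
a=cv2.resize(im[150:290,60:420],None,fx=2.2,fy=2.2,interpolation=2)
b=cv2.resize(s["pixels"][150:230,250:360],None,fx=3.2,fy=3.2,interpolation=2);b=cv2.copyMakeBorder(b,0,0,0,a.shape[1]-b.shape[1],cv2.BORDER_CONSTANT)
c=np.vstack([a,b]);print(c.shape);save("w5.png",c[:600])
for q in cams.silhouettes("bolt_handle",f)[:4]:
    ys,xs=np.nonzero(q["pixels"]);print(round(q["score"],2),np.round(q["pixel"]),ys.min(),ys.max(),xs.min(),xs.max())
hsv=cv2.cvtColor(im,cv2.COLOR_RGB2HSV);red=((hsv[...,0]<6)|(hsv[...,0]>174))&(hsv[...,1]>170)&(hsv[...,2]>100)
n,l,st,ce=cv2.connectedComponentsWithStats(red.astype(np.uint8))
for i in range(1,n):
    if st[i,4]>40: print(st[i],ce[i].round(1))
```

```text
[563.6 106.8 436.6] [[-0.9895, 0.1445, -0.0019], [0.1445, 0.9895, -0.0003], [0.0018, -0.0006, -1.0]] 0.06295744911705922 51.4146892519392
bore [258.1 399.2] [207.7 274.6]
pintop [288.6 412.7] [194.5 273.2]
cap [266.3 127.5] [164.8 325.1]
(564, 792, 3)
0.64 [231. 162.] 219 281 118 291
[ 118  226   56   57 1395] [145.2 253.8]
[  24  263   72   53 1041] [ 46.5 293.8]
```

View pics/w5.png

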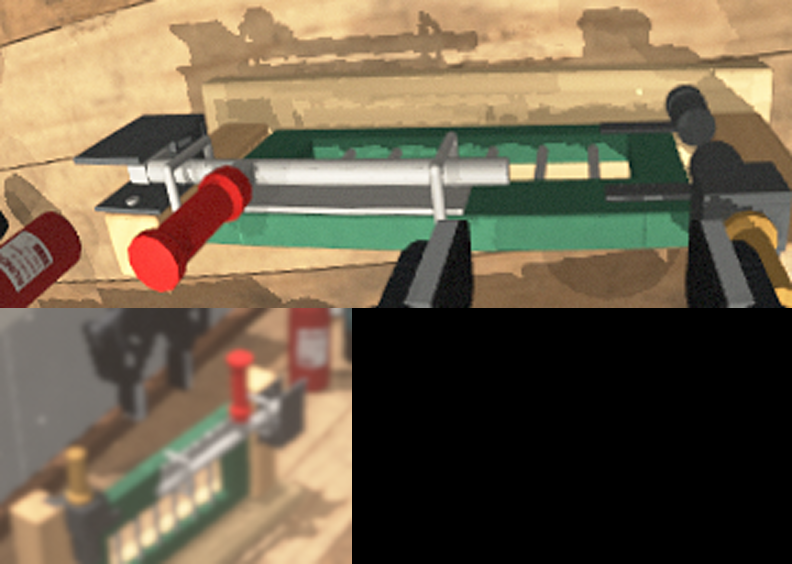

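The pin is home: in both views its collar sits on the bracket, and its top in the side picture (row 195, col 274) is within a pixel of where a seated pin should be. The red cap shows at wrist px (269,131).

Emit:
{"name": "carry_out", "arguments": {"rows": "100 -0.01 -0.05 0 0 0 0;100 -0.02 -0.1 0 0 0 0;100 -0.032 -0.154 0 0 0 0;100 -0.032 -0.154 0 0 0 0;100 -0.032 -0.154 0 0 0 0"}}

```text
clock: 11.15
tcp_pos: [576.3, -48.9, 436.3]
eef_rot: [[-0.989, 0.146, -0.001], [0.146, 0.989, -0.0], [0.001, -0.0, -1.0]]
contact_force: [-0.7, 1.0, -0.2]
gripper_width: 85.3
grip_force: 0.0
```

Run:
```python
from h import *
o=arm.get_obs();f=cams.grab_frame("wrist");R=np.array(o["eef_rot"]);p=np.array(o["tcp_pos"]);print(p.round(1),np.abs(o["qvel"]).max(),o["gripper_width"])
im=f["pixels"]
hsv=cv2.cvtColor(im,cv2.COLOR_RGB2HSV);red=((hsv[...,0]<6)|(hsv[...,0]>174))&(hsv[...,1]>170)&(hsv[...,2]>100)
n,l,st,ce=cv2.connectedComponentsWithStats(red.astype(np.uint8))
for i in range(1,n):
    if st[i,4]>40: print(st[i],ce[i].round(1))
print(wproj(f,o,(574,-50,227)))
c=im[150:300,220:420];save("w6.png",cv2.resize(c,None,fx=4,fy=4,interpolation=2))
```

```text
[576.3 -48.9 436.3] 0.044645536068647844 85.25278574522304
[  0 153   8  33  85] [  1.6 172.9]
[ 71 171   9  12  55] [ 75.  176.8]
[ 300  190   37   61 1596] [318.2 221.6]
[  76  245   81   71 1834] [104.7 286.4]
[np.float64(229.65638281177385), np.float64(320.8468585401849)]
```

View pics/w6.png

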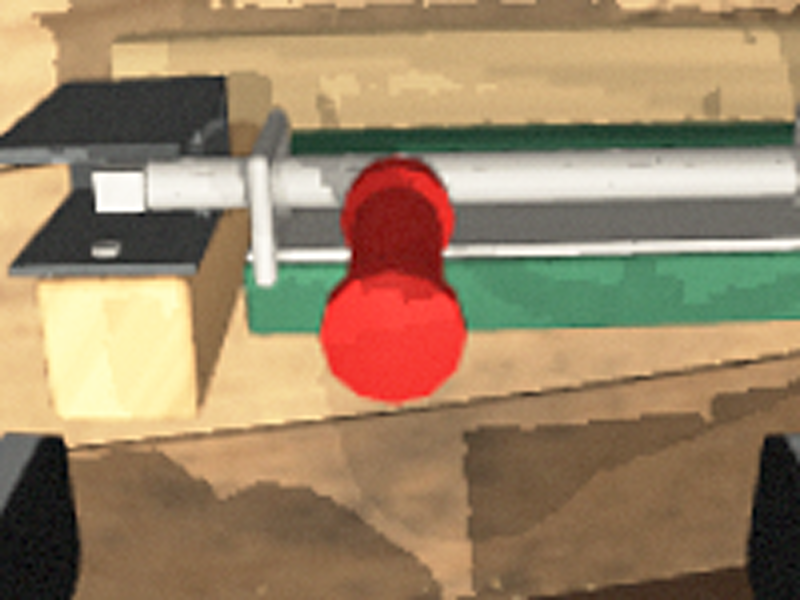

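Emit:
{"name": "carry_out", "arguments": {"rows": "100 0 -0.003 0.04 0 0 0;100 0 -0.003 0.075 0 0 0;100 0 -0.003 0.088 0 0 0;100 0 -0.003 0.088 0 0 0;100 0 -0.003 0.088 0 0 0;0 0 -0.003 0.088 0 0 0;0 0 -0.003 0.088 0 0 0;0 0 -0.003 0.088 0 0 0;0 0 -0.003 0.088 0 0 0;0 0 -0.003 0.088 0 0 0;0 0 -0.003 0.088 0 0 0;0 0 -0.003 0.088 0 0 0"}}

```text
clock: 12.4
tcp_pos: [575.4, -50.9, 349.7]
eef_rot: [[-0.99, 0.143, 0.001], [0.143, 0.99, -0.0], [-0.001, -0.0, -1.0]]
contact_force: [-1.2, 0.5, 4.6]
gripper_width: 18.0
grip_force: 58.1
```

Emit:
{"name": "carry_out", "arguments": {"rows": "0 0 0 -0.005 0 0 0;0 0 0 -0.01 0 0 0;0 0 0 -0.0145 0 0 0;0 0 0 -0.0145 0 0 0;0 0 0.007 -0.0145 0 0 0;0 0 0.014 -0.0145 0 0 0;0 0 0.021 -0.0145 0 0 0;0 0 0.028 -0.0145 0 0 0;0 0 0.034 -0.0145 0 0 0;0 0 0.034 -0.0145 0 0 0"}}

```text
clock: 13.4
tcp_pos: [579.9, -16.1, 363.3]
eef_rot: [[-0.99, 0.142, -0.001], [0.142, 0.99, 0.0], [0.001, 0.0, -1.0]]
contact_force: [-2.7, 1.1, -2.2]
gripper_width: 18.3
grip_force: 58.7
```

Emit:
{"name": "carry_out", "arguments": {"rows": "0 0.0064 0.0003 0 0 0 2;0 0.0127 0.001 0 0 0 4;0 0.019 0.0019 0 0 0 6;0 0.0253 0.0029 0 0 0 8;0 0.0253 0.0029 0 0 0 8"}}

```text
clock: 13.9
tcp_pos: [555.7, -10.3, 364.3]
eef_rot: [[-0.96, 0.279, 0.002], [0.279, 0.96, 0.001], [-0.002, 0.001, -1.0]]
contact_force: [2.2, 0.3, -1.5]
gripper_width: 18.4
grip_force: 58.7
```

Emit:
{"name": "carry_out", "arguments": {"rows": "0 0.0064 0.0003 0 0 0 2;0 0.0127 0.001 0 0 0 4;0 0.019 0.0019 0 0 0 6;0 0.0253 0.0029 0 0 0 8;0 0.0315 0.0042 0 0 0 10;0 0.0377 0.0057 0 0 0 12;0 0.0438 0.0074 0 0 0 14;0 0.0469 0.0084 0 0 0 15;0 0.0469 0.0084 0 0 0 15;0 0.0469 0.0084 0 0 0 15;0 0.0469 0.0084 0 0 0 15"}}

```text
clock: 15.0
tcp_pos: [513.3, 10.5, 363.8]
eef_rot: [[-0.855, 0.518, 0.001], [0.518, 0.855, 0.0], [-0.0, 0.0, -1.0]]
contact_force: [3.0, -1.7, -2.1]
gripper_width: 18.2
grip_force: 58.7
```

Run:
```python
from h import *
s=cams.grab_frame("side");t=cams.grab_frame("top");o=arm.get_obs()
p=np.array(o["tcp_pos"]);print(p.round(1),o["contact_force"],o["gripper_width"],np.abs(o["qvel"]).max())
v=p[:2]-[614,163];print(np.hypot(*v))
a0=np.array([579.9-614,-16.1-163]);print("swing",np.arctan2(*a0[::-1])-np.arctan2(*v[::-1]))
a=cv2.resize(s["pixels"][140:280,230:360],None,fx=3,fy=3,interpolation=2);b=cv2.resize(t["pixels"][150:230,240:375],None,fx=3,fy=3,interpolation=2)
b=cv2.copyMakeBorder(b,0,a.shape[0]-b.shape[0],0,0,cv2.BORDER_CONSTANT);save("w7.png",np.hstack([a,b])[:,:800])
```

```text
[513.2  10.5 363.7] [ 2.96837443 -2.68539245 -1.67951654] 18.2112544944273 0.004380355853662357
182.79474025660954
swing 0.39578447161440833
```

View pics/w7.png

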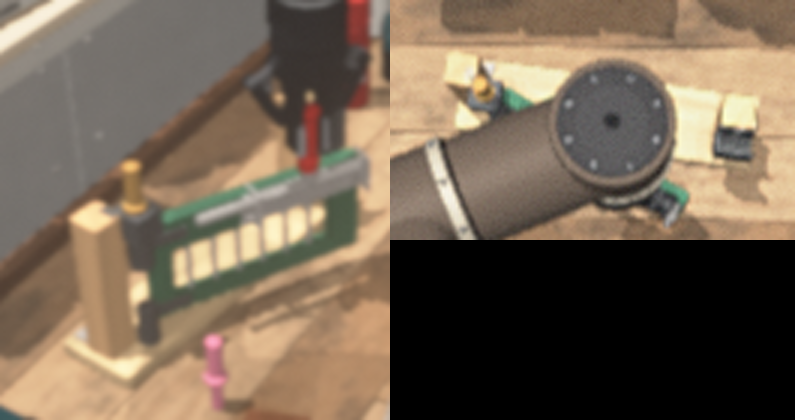

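The gate stands open about 10 cm. The pin is still seated, the pink pin is untouched, and the grip is steady at 59 N.

```bash
python3 -c "
from cell import workorder;print(workorder.job_done())"
```

```text
the job is handed in; nothing more can be done
None
```

The brass pin is home in the hinge bore, and the bolt was lifted and drawn clear of its keeper. The gate is held about 10 cm open (0.396 rad, worked out from the arm's pose), and the job is handed in at about 15 s. The judge gave no verdict.

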